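# Prove the stop button of the caliper test rig and re-arm it

### The job

Do the start-of-shift stop check on the brake rig: with your fingertips press the big mushroom stop button fully in so that it latches, then push its lobes round clockwise (seen from above) until it lets go and springs back out. Then press the flat reset button on the other box fully down and let go, leaving both buttons out; only push, do not pinch the stop button's lobes, and leave the pistons and other parts lying about undisturbed.

Things in the scene. Friction and masses are not known exactly. Their poses are not given: they have to be found in the camera images.
- panel: steel base plate 210 x 300 x 6 mm, fixed on the bench, carrying both control boxes side by side along its own y (either one may be on the left); origin under its centre. Fixed.
- stop_box: square aluminium box 110 x 110 x 60 mm, fixed on the base plate, carrying the stop button; origin under its centre (6 mm above the bench), z up. A collar 48 mm across and 6 mm high surrounds the stem on its top.
- stop_top (a point): crown of the stop button's mushroom head, a domed cap 54 mm across and 25 mm high: its highest point, on the upright twist axis (the box's centre), 105 mm above the box's underside when out. Its frame turns with the head, z up; three radial grip lobes stand out of the cap like a star knob, at +60, 180 and -60 degrees from its x.
- stop_lobe0 (a point): a point half-way up one of three alike radial grip lobes, 42 mm from the twist axis, 16 mm below the crown; turns with the head. The lobe is 14 mm wide, reaches out to 48 mm from the axis, and spans 9 mm above to 9 mm below this point; under it is 20 mm of air down to the box's top when out, about 11 mm when latched in. Pushed sideways, clockwise seen from above, it turns the head
- stop_lobe1 (a point): a point half-way up one of three alike radial grip lobes, 42 mm from the twist axis, 16 mm below the crown; turns with the head. The lobe is 14 mm wide, reaches out to 48 mm from the axis, and spans 9 mm above to 9 mm below this point; under it is 20 mm of air down to the box's top when out, about 11 mm when latched in. Pushed sideways, clockwise seen from above, it turns the head
- stop_lobe2 (a point): a point half-way up one of three alike radial grip lobes, 42 mm from the twist axis, 16 mm below the crown; turns with the head. The lobe is 14 mm wide, reaches out to 48 mm from the axis, and spans 9 mm above to 9 mm below this point; under it is 20 mm of air down to the box's top when out, about 11 mm when latched in. Pushed sideways, clockwise seen from above, it turns the head
- stop_press (a joint): how far the stop button is pressed in, m: 0 = out, 0.012 = end of travel. The spring and latch resist with 5 to 9 N on the way (so a 5 or 6 N force stop halts too early; 15 to 18 N means the end of travel). Pressed beyond about 0.010 it latches and then stays in by itself at about 0.009; otherwise it springs back out.
- stop_twist (a joint): how far the head is twisted clockwise seen from above, rad: 0 = rest against a stop, up to 1.1. A return spring of 0.04 to 0.13 N m brings it back to 0 when let go. With the button latched in, the latch lets go at about 0.7 rad and the button springs out, 9 mm up.
- reset_box: square aluminium box 90 x 90 x 60 mm, fixed on the base plate, carrying the reset button; origin under its centre (6 mm above the bench).
- reset_top (a point): centre of the top face of the small flat round black reset push button, 32 mm across, in a 48 mm steel bezel on top of the reset box's centre; it stands 82 mm above the box's underside, 10 mm above the bezel.
- reset (a joint): how far the reset button is pressed, m: 0 = out, 0.006 = fully down, which takes 5 N; springs back by itself
- piston: new chrome piston: open cup, 48 mm across, 50 mm tall, standing on the base plate; origin under its centre
- seal: square-section green rubber seal ring, 62 mm across, 6 mm thick, lying flat; origin under its centre
- bracket: aluminium caliper bracket, 50 x 130 x 45 mm, two ears; origin under its centre
- piston2: smaller chrome piston, open cup, 40 mm across, 42 mm tall; origin under its centre
- wrench: steel wrench, 160 mm long, lying flat along its own x; origin under its centre
- jar: small closed jar, 56 mm across, 55 mm tall; origin under its centre
- slide_pin: caliper slide pin, 67 mm long, 18 mm high at its head, lying along its own x; origin under its middle

How it is judged:
By the outcome, as a careful person would: the job done as asked, in the order asked, and still so for the second after the job is handed in, with the robot touching nothing.
It also fails if it takes over 51 s, if anything falls off the work surface, if the arm or the gripper's body presses on something with over 40 N, if the wrist force passes 120 N, or if a joint passes its speed limit or range.

### The arm

A 6-joint arm with a two-finger parallel gripper is mounted at the origin on the work surface. World frame = base frame: x ahead of the robot, y to its left, z up, the work surface at z = 0. Lengths are in m, angles in rad, forces in N, time in s.
With the tool pointing down it reaches from about 0.25 to 0.725 m from the base axis. Payload 4 kg.
Tool frame: the origin (TCP) lies midway between the tips of the shut fingers; the grasp point (between the pads) lies 19 mm behind it; z points along the fingers, y is the line along which they close (so a half turn about z gives the same grasp; the last joint's range is limited). The gripper opens to 85 mm and grips with 20 to 120 N. Pads are 22 mm wide; open, the fingers measure 114 mm over their backs; the gripper's body (76 mm by 85 mm) begins 54 mm behind the grasp point. The pads swing forward as they close: fully open they stand 13 mm farther back than shut.
Start: joints at [-1.192, 0.241, 0.005, 1.335, 0, 1.571], TCP at [0.185, -0.465, 0.231] pointing down, gripper open.
Joint ranges: [-2.72, 2.72], [-1.05, 1.87], [-1.09, 1.28], [-1.99, 2.15], [-1.42, 1.44], [-3.14, 3.14]. Speed limits (rad/s): [2.79, 2.79, 3.14, 3.14, 3.14, 3.14].

### API

Orientations are given as a unit quaternion [x, y, z, w].
In Python, from workcell import monitor, vision, job gives the robot as it stands.
- The arm moves only by the tool move_arm, never from a script. Its argument "moves" is a list that holds one entry, the list of rows, each a list of 5 numbers: the shift along the world's x, y, z in m, then the turn about the world's z in degrees, then the opening in per cent of the stroke, from 0 (shut) to 100 (fully open). In form: [[[x, y, z, turn, gripper], ...]]. A call has 1 to 5 rows; each row is the pose to reach, as a shift and turn from the pose commanded when the call began; what a row does not reach only later rows make up. A row lasts 1/8 s, in which the tool goes at most 62.5 mm and 10.7 degrees, less where a joint would pass 70% of its speed; a pose out of reach is approached as far as the arm can. A call with a gripper value outside its range is refused whole. The fingers move at their own pace and stop on an object; the grip force is fixed at half the most. Time passes only in rows, so rows that repeat a pose let the fingers close. It gives the time, the measured TCP pose, the force, the opening and the grip force at its end, in the units of the state.
- monitor.get_obs(): the state, without advancing time (a new reading comes with each control period).
- vision.camera(name): name is "scene" or "top" or "wrist"; returns a dict with "color" (480x640x3 uint8, red, green, blue), "camera_matrix" (3x3 intrinsics, pixels), "eye" and "attitude" of the camera in the world; the wrist camera has in their place "hand_eye" (4x4, takes a point from camera to tool coordinates, whose origin is the TCP and whose axes are the flange's). Camera axes: x right, y up, looking along -z (the intrinsics and any distortion apply to the point x, -y, -z); pixel columns grow to the right and rows downward; lengths in m; the calibration is good to about 2 mm. A picture is of the moment at which its call begins: read the wrist's pose just before it. There is no depth.
- job.job_done(): hands the job in; it is judged then, once.
The state is a dict: "clock": time; "joint_pos": joint angles; "joint_vel": joint speeds; "tau": joint torques, N m; "eef_pos": TCP position; "tool_rot": TCP orientation; "ft_force": force on the tool from outside, world axes, zero at the start; "ft_torque": the same for the moment, N m; "grip_width": finger opening in m; "grasp_force": force on a finger pad.
Only numpy, scipy, OpenCV 4.12 (cv2) and the standard library are available. Lean on these libraries where they do the work, as an engineer would, in place of code of your own. Each camera call takes 0.05 s, during which the arm holds its last target. There are 200 camera calls.

## Working session

There is one attempt and no reset: what is moved stays moved. The work goes in short steps, Python scripts to look and compute and a tool call to move; the robot and the scene stay as the last step left them, time stands still between calls to the robot, and variables do not carry over. Pictures are saved under pics/ and viewed, at most 10 in all, crops included, and the job is handed in when it is done.

Besides the shell and the picture viewer there is one more tool, called after "Request:" in YAML: its name, and indented under it one key for each argument. move_arm: Moves the arm, as the interface text tells. Its arguments: {"type":"object","properties":{"moves":{"type":"array","items":{"type":"array","items":{"type":"array","items":{"type":"number"}}}}},"required":["moves"]}

```bash
mkdir -p pics; cat > h.py <<'E'
import numpy as np, cv2
from scipy.spatial.transform import Rotation as R
from workcell import monitor, vision, job
def rotm(a):
    a=np.array(a,float)
    return a if a.shape==(3,3) else R.from_quat(a).as_matrix()
def ray(c,u,v):
    K=np.array(c["camera_matrix"]);d=np.array([(u-K[0,2])/K[0,0],-(v-K[1,2])/K[1,1],-1.0])
    return np.array(c["eye"]),rotm(c["attitude"])@d
def onz(c,u,v,z):
    e,d=ray(c,u,v);return e+d*(z-e[2])/d[2]
def proj(c,p):
    K=np.array(c["camera_matrix"]);q=rotm(c["attitude"]).T@(np.array(p)-c["eye"])
    return K[0,0]*q[0]/-q[2]+K[0,2],K[1,1]*-q[1]/-q[2]+K[1,2]
E
python3 - <<'E'
from h import *
for n in("top","scene"):
    c=vision.camera(n);cv2.imwrite(f"pics/{n}0.png",c["color"][:,:,::-1]);print({k:v for k,v in c.items() if k!="color"})
print(monitor.get_obs())
E
```

```text
{'camera_matrix': array([[441.22757383,   0.        , 324.67826572],
       [  0.        , 441.22757383, 239.35831938],
       [  0.        ,   0.        ,   1.        ]]), 'eye': array([0.49860867, 0.06507033, 0.84383239]), 'attitude': array([ 0.04730999, -0.0665806 , -0.69517928,  0.71418104])}
{'camera_matrix': array([[554.14540874,   0.        , 320.83636229],
       [  0.        , 554.14540874, 240.2394494 ],
       [  0.        ,   0.        ,   1.        ]]), 'eye': array([ 1.40003329, -0.29495526,  0.70046769]), 'attitude': array([0.38994678, 0.25800335, 0.48951079, 0.73604006])}
{'clock': 0.1, 'joint_pos': array([-1.19197128e+00,  2.41370705e-01,  3.86702537e-03,  1.33517136e+00,
       -1.83467112e-05,  1.57080693e+00]), 'joint_vel': array([ 0.00044682,  0.00061578,  0.00376102, -0.00040661, -0.00199452,
       -0.0005415 ]), 'tau': array([-8.66514056e-04, -3.73138618e+01,  2.53009450e+01,  1.08790441e-02,
        3.18967705e-05, -3.81562771e-06]), 'eef_pos': array([ 0.18470576, -0.46404047,  0.23048852]), 'tool_rot': array([ 9.82115578e-01,  1.88276681e-01, -1.85878232e-04, -9.20828921e-04]), 'ft_force': array([ 0.16462031, -0.78530941,  0.42117202]), 'ft_torque': array([ 0.01348849, -0.00194077, -0.03605838]), 'grasp_force': 0.0, 'grip_width': 0.08565945725505837}
```

View pics/top0.png

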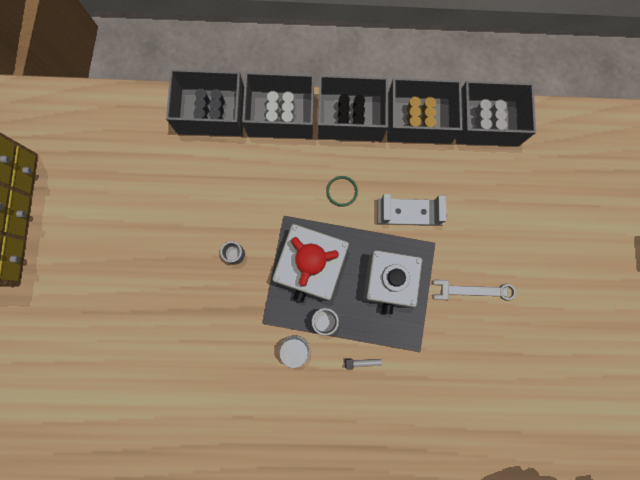

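View pics/scene0.png

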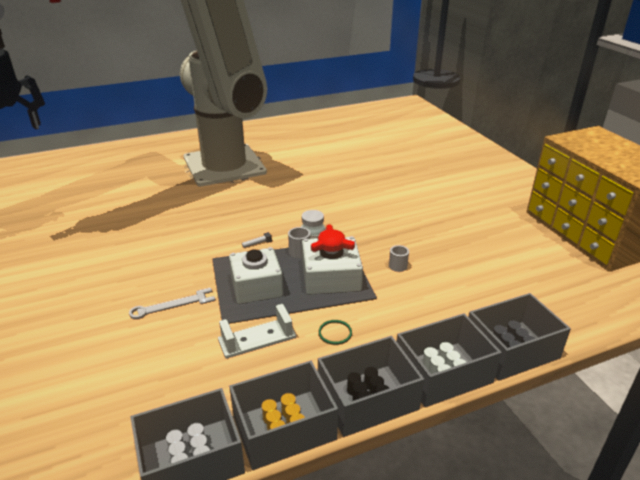

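The top view shows the red stop head at about (311,259), with lobes toward (297,243), (335,256) and (304,281). The black reset button is at about (397,278). The scene view agrees: the stop box is on the robot's +y side.

```bash
python3 - <<'E'
from h import *
c=vision.camera("top");s=vision.camera("scene")
def red(c):
    h=cv2.cvtColor(c["color"],cv2.COLOR_RGB2HSV);return ((h[...,1]>170)&(h[...,2]>80)&((h[...,0]<6)|(h[...,0]>174))).astype(np.uint8)
m=red(c);m[:200]=0;m[320:]=0
o=cv2.morphologyEx(m,cv2.MORPH_OPEN,cv2.getStructuringElement(cv2.MORPH_ELLIPSE,(19,19)))
ys,xs=np.nonzero(o);u,v=xs.mean(),ys.mean();print("cap px",u,v,o.sum())
C=onz(c,u,v,.095);print("stop axis",C)
# lobe directions: red pixels outside cap, back-projected to lobe mid height
ys,xs=np.nonzero(m);P=np.array([onz(c,a,b,.098)[:2] for a,b in zip(xs,ys)])-C[:2]
r=np.hypot(*P.T);a=np.degrees(np.arctan2(P[:,1],P[:,0]));k=(r>.034)&(r<.055)
for lo in range(-180,180,20):
    n=k&(a>=lo)&(a<lo+20)
    if n.sum():print(lo,n.sum(),a[n].mean().round(1),r[n].max().round(3))
t=np.angle(np.exp(3j*np.radians(a[k])).mean())/3;print("lobe angle mod120",np.degrees(t),"centroid",P.mean(0))
# reset: bezel/dark
g=c["color"].max(2);b=(g<60).astype(np.uint8);b[:262]=0;b[295:]=0;b[:,:382]=0;b[:,413:]=0
n,l,st,ce=cv2.connectedComponentsWithStats(b);i=1+st[1:,4].argmax();print(st[i],ce[i],onz(c,*ce[i],.088))
# scene check
print([proj(s,[*C[:2],.111]),proj(s,[*onz(c,*ce[i],.088)[:2],.088])])
ms=red(s);ms[:200]=0;ms[300:]=0;ys,xs=np.nonzero(ms);print(xs.mean(),ys.mean(),proj(s,[*C[:2],.095]))
cr=s["color"][210:310,200:400,::-1];cv2.imwrite("pics/s1.png",cv2.resize(cr,None,fx=4,fy=4,interpolation=2))
E
```

```text
cap px nan nan 0
stop axis [nan nan nan]
lobe angle mod120 nan centroid [nan nan]
[388 269  18  17 235] [396.05106383 276.99574468] [ 0.55986911 -0.0784988   0.088     ]
[(np.float64(nan), np.float64(nan)), (np.float64(253.8918356043452), np.float64(252.34085526547778))]
331.50473186119876 240.55520504731862 (np.float64(nan), np.float64(nan))<stdin>:7: RuntimeWarning: Mean of empty slice.
  ret = ret.dtype.type(ret / rcount)
<stdin>:15: RuntimeWarning: Mean of empty slice.
```

View pics/s1.png

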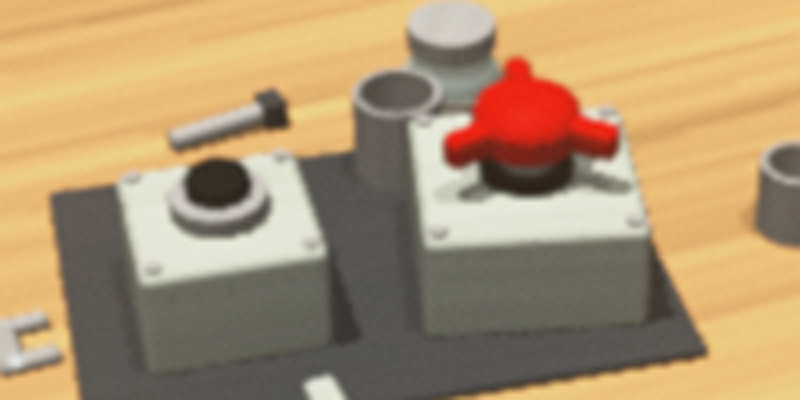

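The scene crop shows the black reset top at about full-frame (254,255), close to where the ray cast puts it, and all three red lobes clearly. I'll loosen the red mask.

```bash
python3 - <<'E'
from h import *
c=vision.camera("top");s=vision.camera("scene")
def red(c):
    q=c["color"].astype(int);return ((q[...,0]>90)&(q[...,0]>2.2*q[...,1])&(q[...,0]>2.2*q[...,2])).astype(np.uint8)
m=red(c);m[:200]=0;m[320:]=0;m[:,:250]=0;m[:,370:]=0
o=cv2.morphologyEx(m,cv2.MORPH_OPEN,cv2.getStructuringElement(cv2.MORPH_ELLIPSE,(17,17)))
ys,xs=np.nonzero(o);u,v=xs.mean(),ys.mean();print("cap px",u,v,m.sum(),o.sum(),xs.min(),xs.max(),ys.min(),ys.max())
C=onz(c,u,v,.098);print("stop axis",C)
ys,xs=np.nonzero(m);P=np.array([onz(c,a,b,.1)[:2] for a,b in zip(xs,ys)])-C[:2]
r=np.hypot(*P.T);a=np.degrees(np.arctan2(P[:,1],P[:,0]));k=(r>.032)
t=np.degrees(np.angle(np.exp(3j*np.radians(a[k])).mean())/3);print("mod120",t,"centroid",P.mean(0))
for j in(-120,0,120):
    n=k&(np.abs((a-t-j+180)%360-180)<40);print(n.sum(),P[n].mean(0),a[n].mean(),r[n].max())
ms=red(s);ms[:200]=0;ms[300:]=0;ys,xs=np.nonzero(ms)
os=cv2.morphologyEx(ms,cv2.MORPH_OPEN,cv2.getStructuringElement(cv2.MORPH_ELLIPSE,(15,15)))
y2,x2=np.nonzero(os);print(xs.mean(),ys.mean(),x2.mean(),y2.mean(),proj(s,[*C[:2],.098]))
E
```

```text
cap px 310.43617021276594 258.88031914893617 996 752 296 326 244 275
stop axis [0.58590998 0.06955242 0.098     ]
mod120 42.815148197221745 centroid [-8.41329400e-05 -1.55106717e-05]
59 [ 0.00872494 -0.03819409] -77.15270375114963 0.04662847531050892
59 [0.02874744 0.02665943] 42.830762949330776 0.046410676098521245
60 [-0.03720165  0.01152354] 162.7598066826311 0.04649558536738114
331.5442073170732 240.41158536585365 331.25409836065575 239.9077868852459 (np.float64(330.74748185755493), np.float64(238.28492283105118))
```

Request:
move_arm:
  moves:
    - [[0.036,0.048,0,10,0],[0.072,0.096,0,20,0],[0.108,0.144,0,30,0],[0.144,0.192,0,40,0],[0.18,0.24,0,50,0]]

```text
clock: 0.92
eef_pos: [0.3658, -0.223, 0.2315]
tool_rot: [0.809, 0.588, 0.0, 0.0]
ft_force: [1.1, 0.1, 0.1]
grip_width: -0.0001
grasp_force: 0.0
```

Request:
move_arm:
  moves:
    - [[0.036,0.048,0,5,0],[0.072,0.096,0,10,0],[0.108,0.144,0,10,0],[0.144,0.192,0,10,0],[0.18,0.24,0,10,0]]

```text
clock: 1.55
eef_pos: [0.5459, 0.0172, 0.2314]
tool_rot: [0.756, 0.654, 0.0, 0.0]
ft_force: [0.7, -0.7, 0.8]
grip_width: -0.0
grasp_force: 0.0
```

Request:
move_arm:
  moves:
    - [[0.042,0.054,-0.05,0,0],[0.042,0.054,-0.1,0,0],[0.042,0.054,-0.1,0,0],[0.042,0.054,-0.1,0,0]]

```text
clock: 2.05
eef_pos: [0.587, 0.0691, 0.1321]
tool_rot: [0.757, 0.654, -0.0, 0.0]
ft_force: [1.0, -0.4, 0.4]
grip_width: 0.0003
grasp_force: 0.0
```

```bash
python3 - <<'E'
from h import *
o=monitor.get_obs();print(o);c=vision.camera("wrist");cv2.imwrite("pics/w1.png",c["color"][:,:,::-1]);print(c["hand_eye"],c["camera_matrix"])
E
```

```text
{'clock': 2.05, 'joint_pos': array([ 1.17244123e-01,  4.76402761e-01,  8.46432262e-02,  1.17907149e+00,
       -2.47924736e-04,  1.83314349e+00]), 'joint_vel': array([-1.60528965e-02, -3.97662882e-02,  3.09400239e-02, -1.10729275e-03,
        7.58506217e-05,  7.56530925e-04]), 'tau': array([ 5.41908983e-01, -4.48714757e+01,  2.28549671e+01,  7.82025629e-03,
        2.86153634e-02,  1.71409920e-03]), 'eef_pos': array([0.5869591 , 0.06905881, 0.13212263]), 'tool_rot': array([ 7.56503261e-01,  6.53989908e-01, -8.39066752e-05,  9.28836618e-05]), 'ft_force': array([ 1.02288804, -0.40200327,  0.44494296]), 'ft_torque': array([ 0.04233779,  0.0110271 , -0.02389343]), 'grasp_force': 0.0, 'grip_width': 0.00028051928627969224}
[[-4.25977248e-04  9.62646265e-01  2.70761863e-01  6.90607803e-02]
 [ 9.99998908e-01  2.68492434e-05  1.47779475e-03  5.41457151e-04]
 [ 1.41532384e-03  2.70762197e-01 -9.62645225e-01 -1.42684065e-01]
 [ 0.00000000e+00  0.00000000e+00  0.00000000e+00  1.00000000e+00]] [[425.11074099   0.         318.61804431]
 [  0.         425.11074099 244.59043001]
 [  0.           0.           1.        ]]
```

View pics/w1.png

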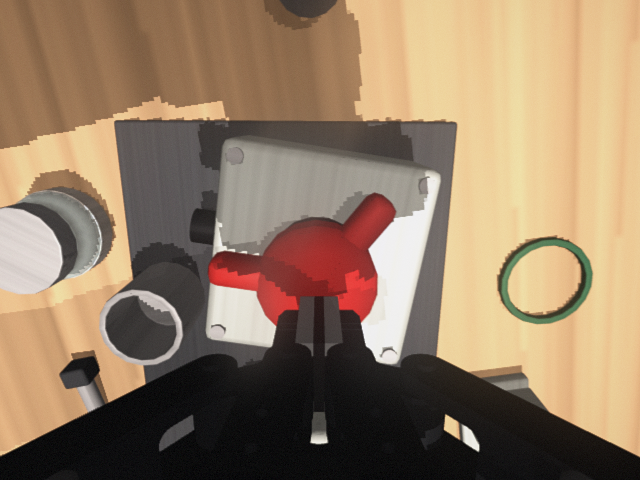

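The wrist view shows the red head centred under the shut fingers (columns about 317), with nothing else in the way. Next I press down.

Request:
move_arm:
  moves:
    - [[0,0,-0.015,0,0],[0,0,-0.02,0,0],[0,0,-0.024,0,0],[0,0,-0.027,0,0],[0,0,-0.027,0,0]]

```text
clock: 2.72
eef_pos: [0.5869, 0.0689, 0.1053]
tool_rot: [0.757, 0.654, 0.0, 0.001]
ft_force: [-1.8, -2.2, 5.2]
grip_width: 0.0001
grasp_force: 2.7
```

Request:
move_arm:
  moves:
    - [[0,0,-0.002,0,0],[0,0,-0.004,0,0],[0,0,-0.005,0,0],[0,0,-0.006,0,0],[0,0,-0.006,0,0]]

```text
clock: 3.35
eef_pos: [0.5869, 0.0689, 0.0997]
tool_rot: [0.757, 0.654, 0.0, 0.001]
ft_force: [-3.0, -2.0, 6.8]
grip_width: 0.0004
grasp_force: 3.4
```

Request:
move_arm:
  moves:
    - [[0,0,-0.001,0,0],[0,0,-0.002,0,0],[0,0,-0.003,0,0],[0,0,-0.003,0,0]]

```text
clock: 3.85
eef_pos: [0.5873, 0.0689, 0.0989]
tool_rot: [0.757, 0.654, 0.001, 0.001]
ft_force: [-5.9, -1.7, 17.1]
grip_width: -0.0002
grasp_force: 8.2
```

17 N at 12 mm means the end of travel. I lift off, move between two lobes and come down beside the lobe at 43°.

Request:
move_arm:
  moves:
    - [[0,0,0.02,0,0],[0,0,0.04,0,0],[-0.01,0.046,0.04,0,0],[-0.01,0.046,0.03,0,0],[-0.01,0.046,0.03,0,0]]

```text
clock: 4.47
eef_pos: [0.576, 0.1152, 0.1242]
tool_rot: [0.756, 0.654, -0.001, -0.0]
ft_force: [0.1, -0.9, 0.1]
grip_width: 0.0003
grasp_force: 0.0
```

```bash
python3 - <<'E'
from h import *
print(monitor.get_obs()["eef_pos"]);c=vision.camera("wrist");cv2.imwrite("pics/w2.png",c["color"][:,:,::-1])
E
```

```text
[0.57595081 0.11521541 0.12418261]
```

View pics/w2.png

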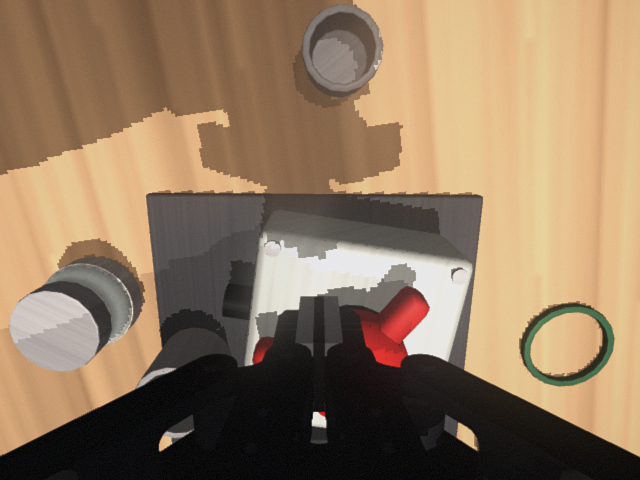

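The fingers (columns 300–340) stand between two lobes, with the target lobe to the right at about (405,312). I can go down.

Request:
move_arm:
  moves:
    - [[0,0,-0.015,0,0],[0,0,-0.03,0,0],[0,0,-0.045,0,0],[0,0,-0.045,0,0]]

```text
clock: 5.03
eef_pos: [0.5753, 0.1149, 0.078]
tool_rot: [0.756, 0.654, -0.002, -0.001]
ft_force: [0.4, -0.3, -0.1]
grip_width: 0.0001
grasp_force: 0.0
```

Request:
move_arm:
  moves:
    - [[0.01,0.001,0,-5,0],[0.018,0,0,-10,0],[0.026,-0.002,0,-15,0],[0.034,-0.005,0,-20,0],[0.04,-0.01,0,-25,0]]

```text
clock: 5.65
eef_pos: [0.6155, 0.1062, 0.08]
tool_rot: [0.881, 0.474, -0.001, -0.001]
ft_force: [-4.2, 2.4, 1.0]
grip_width: 0.0003
grasp_force: 1.8
```

Request:
move_arm:
  moves:
    - [[0.006,-0.006,0,-5,0],[0.01,-0.011,0,-10,0],[0.013,-0.016,0,-15,0]]

```text
clock: 6.02
eef_pos: [0.6296, 0.0903, 0.0804]
tool_rot: [0.935, 0.355, -0.0, -0.001]
ft_force: [-1.1, 2.6, -1.0]
grip_width: 0.0001
grasp_force: 1.1
```

Request:
move_arm:
  moves:
    - [[0.002,-0.006,0,-5,0],[0.003,-0.01,0,-8,0],[0.003,-0.01,0,-8,0]]

```text
clock: 6.4
eef_pos: [0.6337, 0.08, 0.0808]
tool_rot: [0.957, 0.29, 0.001, -0.0]
ft_force: [1.2, 2.2, -0.2]
grip_width: 0.0
grasp_force: 1.3
```

```bash
python3 - <<'E'
from h import *
print(monitor.get_obs()["eef_pos"]);c=vision.camera("scene");cv2.imwrite("pics/s2.png",cv2.resize(c["color"][190:290,260:410,::-1],None,fx=4,fy=4,interpolation=2))
E
```

```text
[0.63374245 0.0800197  0.08080683]
```

View pics/s2.png

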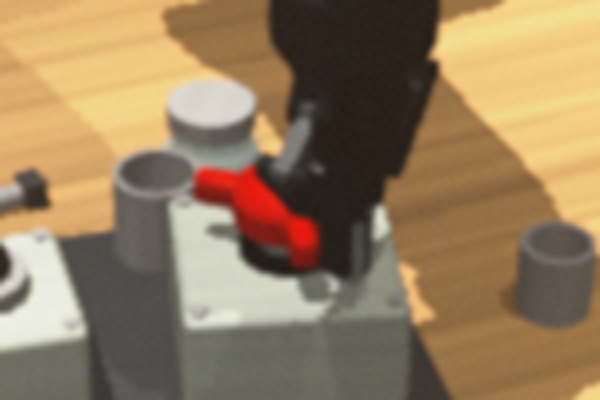

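The pushed lobe now points towards the camera at about (300,245) in the crop, roughly 50° round. I back off along the same arc and lift.

Request:
move_arm:
  moves:
    - [[-0.005,0.012,0,8,0],[-0.01,0.02,0,16,0],[-0.022,0.031,0,26,0],[-0.042,0.037,0,36,0],[-0.056,0.036,0,46,0]]

```text
clock: 7.08
eef_pos: [0.5763, 0.1161, 0.0806]
tool_rot: [0.765, 0.644, -0.0, 0.0]
ft_force: [-0.5, -0.7, -1.0]
grip_width: 0.0001
grasp_force: 0.0
```

Request:
move_arm:
  moves:
    - [[0,0,0.03,0,0],[0,0,0.08,0,0],[0,-0.06,0.08,0,0],[-0.01,-0.12,0.08,0,0],[-0.016,-0.18,0.08,0,0]]

```text
clock: 7.7
eef_pos: [0.5603, -0.0662, 0.1607]
tool_rot: [0.767, 0.641, -0.0, 0.0]
ft_force: [0.2, 0.5, 0.1]
grip_width: -0.0001
grasp_force: 0.0
```

```bash
python3 - <<'E'
from h import *
print(monitor.get_obs()["eef_pos"]);s=vision.camera("scene")
cv2.imwrite("pics/s3.png",cv2.resize(s["color"][210:310,200:400,::-1],None,fx=4,fy=4,interpolation=2))
q=s["color"].astype(int);ms=((q[...,0]>90)&(q[...,0]>2.2*q[...,1])&(q[...,0]>2.2*q[...,2]));ms[:200]=0;ms[300:]=0
ys,xs=np.nonzero(ms);print(xs.mean(),ys.mean(),len(xs))
for z in(.098,.089):print(proj(s,[.586,.0695,z]))
E
```

```text
[ 0.56026311 -0.06621411  0.16070126]
331.77224736048265 240.54147812971343 663
(np.float64(330.7413532515034), np.float64(238.31469113570364))
(np.float64(330.6858915722136), np.float64(242.13672837027963))
```

View pics/s3.png

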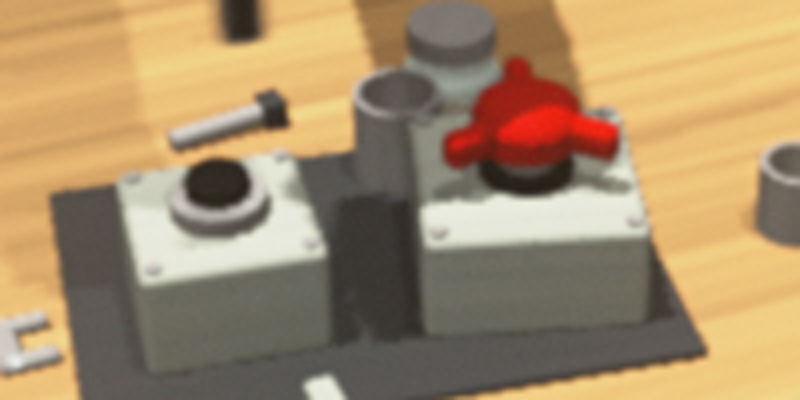

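The head looks the same as at the start: out, with the lobes at rest and the centroid at row 240.5 against 240.4 before. I'll check from the earlier wrist pictures that it really was latched before the twist.

```bash
python3 - <<'E'
from h import *
c=vision.camera("wrist");K=c["camera_matrix"];H=np.array(c["hand_eye"])
A=np.radians(42.8)
for n,p,q in(("w1",[.58696,.06906,.13212],[.7565,.65399,-8e-5,9e-5]),("w2",[.57595,.11522,.12418],[.756,.654,-.001,0])):
    im=cv2.imread(f"pics/{n}.png").astype(int);m=((im[...,2]>60)&(im[...,2]>2.2*im[...,1])&(im[...,2]>2.2*im[...,0]));m[:,:345]=0
    ys,xs=np.nonzero(m);i=np.argmax(xs-ys);print(n,"tip px",xs[i],ys[i],"xmax",xs.max(),"ymin",ys.min())
    for z in(.095,.086):
        w=np.array([.587+.048*np.cos(A),.069+.048*np.sin(A),z])
        t=R.from_quat(q).inv().apply(w-p);k=np.linalg.inv(H)@[*t,1];print(z,K[0,0]*k[0]/-k[2]+K[0,2],K[1,1]*k[1]/k[2]+K[1,2])
E
```

```text
w1 tip px 387 200 xmax 394 ymin 194
0.095 388.6564590482765 202.19094274173204
0.086 385.4961804598818 198.67166436290293
w2 tip px 420 296 xmax 428 ymin 294
0.095 427.3429421773647 305.15257448983226
0.086 422.55646951607315 297.1011492834814
```

Request:
move_arm:
  moves:
    - [[0,-0.012,-0.03,0,0],[0,-0.012,-0.055,0,0],[0,-0.012,-0.065,0,0],[0,-0.012,-0.065,0,0]]

```text
clock: 8.3
eef_pos: [0.5605, -0.0761, 0.0949]
tool_rot: [0.767, 0.641, -0.001, -0.001]
ft_force: [-0.8, -0.2, 1.1]
grip_width: -0.0001
grasp_force: 0.0
```

The pixels fit the latched height in w2, so it did latch. Now I press reset.

Request:
move_arm:
  moves:
    - [[0,-0.001,-0.005,0,0],[0,-0.001,-0.009,0,0],[0,-0.001,-0.012,0,0],[0,-0.001,-0.014,0,0],[0,-0.001,-0.015,0,0]]

```text
clock: 8.93
eef_pos: [0.5618, -0.0775, 0.0819]
tool_rot: [0.768, 0.641, 0.001, 0.001]
ft_force: [-2.6, 0.0, 13.0]
grip_width: -0.0003
grasp_force: 6.5
```

13 N at 6 mm down means fully pressed. I release and retreat.

Request:
move_arm:
  moves:
    - [[0,0,-0.001,0,0],[0,0,0.02,0,0],[0,0,0.07,0,0],[-0.02,-0.03,0.12,0,0],[-0.06,-0.07,0.14,0,0]]

```text
clock: 9.55
eef_pos: [0.5026, -0.1482, 0.2232]
tool_rot: [0.767, 0.642, 0.001, 0.002]
ft_force: [-0.6, -1.3, -0.2]
grip_width: 0.0005
grasp_force: 0.0
```

Request:
move_arm:
  moves:
    - [[-0.03,-0.04,0,0,0],[-0.06,-0.08,0,0,0],[-0.06,-0.08,0,0,0],[-0.06,-0.08,0,0,0]]

```text
clock: 10.05
eef_pos: [0.4409, -0.2274, 0.2201]
tool_rot: [0.768, 0.641, 0.0, -0.0]
ft_force: [0.7, 0.1, 0.5]
grip_width: 0.0003
grasp_force: 0.0
```

```bash
python3 - <<'E'
from h import *
o=monitor.get_obs();print(o["eef_pos"],o["ft_force"])
c=vision.camera("top");cv2.imwrite("pics/t4.png",c["color"][:,:,::-1])
a=cv2.imread("pics/top0.png")
s=vision.camera("scene")
cv2.imwrite("pics/s4.png",cv2.resize(s["color"][200:350,110:420,::-1],(775,375),interpolation=2))
E
```

```text
[ 0.44085639 -0.22742957  0.22006918] [0.66482923 0.06380529 0.53656751]
```

View pics/s4.png

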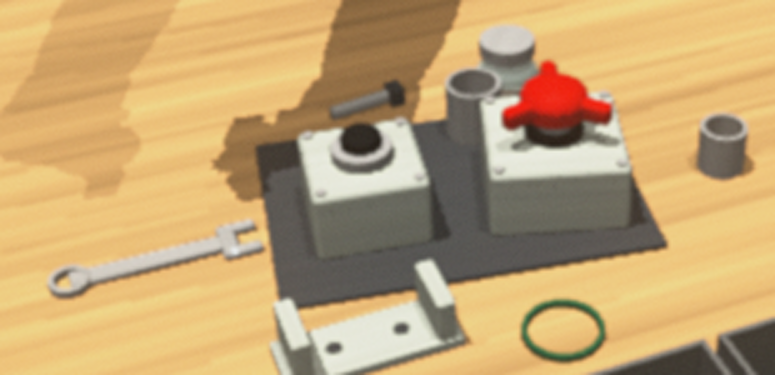

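In the last picture both buttons are out, red at (553,100) and black at (361,138), and all the parts are where they were. I'm handing in.

```bash
python3 -c "
from workcell import job
print(job.job_done())"
```

```text
the job is handed in; nothing more can be done
None
```

I pressed the stop button until it latched, twisted it clockwise until it sprang back out, then pressed and released the reset; both buttons are out, the other parts look unmoved, and the job is handed in (about 10 s on the robot's clock).

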